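# Release the tray guide's knurled lock wheel and close the guide up to the tray

### The job

Set the packing jig to the filled tray standing in it. Rolling a fingertip round the knurled rim of the blue lock wheel, loosen it two full turns anticlockwise (seen from above), which lifts its locking dog out of the toothed rail; never go past two and a half turns, or the screw leaves its thread. Then gently push the carriage along by its free end until its white guide plate has slid the tray home, snug and square against the end stop, without gripping anything, touching the tray yourself or disturbing the other things on the table.

Things in the scene. Friction and masses are not known exactly. Their poses are not given: they have to be found in the camera images.
- jig: the packing jig, fixed on the table: grey metal base plate, top at z = 14 mm, in its own frame from x -120 to +120 and y -225 to +240 mm; a toothed rail (40 mm wide, up to z = 26 mm) along y on x = 0, from y = +34 to +230 mm; a white upright end stop, 230 mm wide, up to z = 80 mm, its inner face at y = -225 mm. Origin at table height, z up.
- guide: the grey guide carriage with its white upright guide plate, sliding toward the tray (jig -y). Origin on the wheel's axis at table height, axes as the jig's; at the start at jig y = +142 mm, with the tray snug at +76 mm, at the rail's end +62 mm. Carriage 92 mm wide (jig x), jig y from -86 to +62 mm of the origin, z = 16 to 50 mm. Friction about 5 N, plus 2 to 5 N for the tray; stays where it is left.
- plate_face (a point): centre of the guide plate's tray-side face, 53 mm above the table, 96 mm from the wheel's axis toward jig -y. The white plate is 230 mm wide (jig x), 10 mm thick, z = 16 to 90 mm; bracket and screw heads on its back reach to within 80 mm of the axis. A dog in the rail blocks the carriage (1 mm play) until the lock wheel has made about 1.5 turns. Axes as the jig's.
- guide_end (a point): on the carriage's free end face (upright, flat, away from the tray, 92 mm wide, z = 16 to 50 mm), at mid-width, 39 mm above the table: the place to push, toward jig -y. 62 mm from the wheel's axis (jig +y side). The base plate (top z = 14 mm) goes on 36 mm beyond it. Axes as the jig's.
- lock_wheel (a joint): angle of the lock wheel (rad): 0 = tight (start), growing anticlockwise seen from above; two full turns = 12.57. Friction about 0.05 N m (about 1.1 N at the rim; a fingertip pressed on with about 4 N carries it round), no spring, stays where it is left, rises 3 mm a turn. A white mark on its top points to a red mark on the carriage after each whole turn.
- wheel_center (a point): centre of the lock wheel at half its thickness, on its upright axis: a blue disc lying flat above the carriage, 91 mm in diameter, 20 mm thick, knurled rim. At the start it is at z = 66 mm (rim z = 56 to 76 mm, a 3 mm stud head on top), 6 mm higher after two turns. The carriage's flat top below is at z = 50 mm. Turns and rises with the wheel.
- tray: filled white food tray, loose, about 0.5 kg, 205 x 255 mm over its rim, 67 mm high, standing on the base plate between guide plate and end stop, long side along jig x. Origin at the centre of its underside, its x (the 205 mm way) along jig y. Home = origin at jig y = -122 mm, 103 mm from the end stop's face. It starts 8 to 35 mm short of that.
- lid: bystander: a white flat tray lid, 210 x 260 x 13 mm, left of the jig.
- date_stamp: bystander: a black hand stamp standing upright, 35 x 46 x 100 mm, right of the jig.
- steel_scoop: bystander: a steel scoop, 60 x 206 x 32 mm, right of the jig.
- tie_tub: bystander: a small round grey-white tub, 70 mm wide, 45 mm high, right of the jig.

How it is judged (in metres and radians):
On the way, in this order (a step that is already met when the one before it is completed fails the run):
1. the lock wheel has been turned anticlockwise close to two full turns, before the carriage is closed up (value of joint lock_wheel above 11 rad and y of guide in the frame of jig above 0.1 m), for 0.2 s.
2. the carriage has been pushed up and the tray is home (y of guide in the frame of jig below 0.0795 m and y of tray in the frame of jig below -0.118 m), for 0.2 s.
At the end, for the whole second after the job is handed in: the lock wheel stands between one and three quarters and two and a half turns from tight, the guide plate has come to within about 3.5 mm of its snug place, the tray is within about 4 mm of the end stop, square to it within 0.03 rad, flat and at rest (all of step 2 and value of joint lock_wheel between 11 and 15.7 rad and angle between the x axis of tray and the y axis of jig, either way round below 0.03 rad and angle between tray's own z axis and vertical below 0.05 rad and linear speed of tray below 0.02 m/s); the robot touches nothing.
It fails at once if the lock wheel is unscrewed past two and a half turns (value of joint lock_wheel above 15.7 rad).
It fails at once if the robot touches the tray itself (contact force between any of the fingers, the arm and tray above 0.5 N).
It fails at once if the tray is lifted or tipped (z of tray in the frame of jig above 0.03 m or angle between tray's own z axis and vertical above 0.15 rad).
It fails at once if the guide plate is gripped or forced (over 25 N from the fingers), or squeezes the tray hard (over 45 N) (contact force between guide and tray above 45 N or contact force between the fingers and guide_c3 above 25 N).
It fails at once if a bystander is moved by more than 25 mm (distance of any of lid, date_stamp, steel_scoop, tie_tub from where it was at the start of the episode above 0.025 m).
It also fails if it takes over 67 s, if anything falls off the work surface, if the arm or the gripper's body presses on something with over 40 N, if the wrist force passes 120 N, or if a joint passes its speed limit or range.

### The arm

A 7-joint arm with a two-finger parallel gripper is mounted at the origin on a cart in front of the work surface, level with it; the furniture and walls round the work are solid. World frame = base frame: x ahead of the robot, y to its left, z up, the work surface at z = 0. Lengths are in m, angles in degrees, forces in N, time in s.
With the tool pointing down it reaches from about 0.425 to 0.875 m from the base axis. Payload 4.7 kg.
Tool frame: the origin (TCP) lies between the finger pads; the fingertips stand 25 mm ahead of it and the grasp point (between the pads) lies 6 mm ahead of it (env.tip_reach is the distance from the TCP to the fingertips, in m); z points along the fingers, y is the direction in which the jaws open and shut (so a half turn about z gives the same grasp; the last joint's range is limited). The gripper opens to 87 mm and grips with 3 to 60 N. Pads are 19 mm wide; open, the fingers measure 117 mm over their backs; the gripper's body (75 mm by 190 mm) begins 51 mm behind the grasp point.
Start: joints at [-64.28, 18.392, -4.016, 83.108, 1.295, 78.541, -3.26], TCP at [0.274, 0.59, 0.248] pointing down, gripper open.
Joint ranges: [-163.93, 163.93], [-17.29, 119.83], [-79.2, 71.16], [3.27, 140.29], [-89.18, 269.18], [5.43, 117.66], [-154.24, 154.24]. Speed limits (degrees/s): [147.25, 147.25, 180, 180, 180, 180, 180].

### API

Orientations are given as [roll, pitch, yaw] about the fixed x, y, z axes, in that order (R = Rz(yaw) Ry(pitch) Rx(roll)).
In Python, from cell import env, viewer, job gives the robot as it stands.
- The arm moves only by the tool move_arm, never from a script. Its argument "steps" is a list of rows, each a list of 7 numbers: the finger opening in cm, from 0 to 8.7, then the shift along the tool's x, y, z in cm, then the turn, a rotation vector about the tool's x, y, z in rad. In form: [[fingers, tx, ty, tz, wx, wy, wz], ...]. A call has 1 to 5 rows; each row shifts and turns the commanded pose from where the row before left it, along the tool's axes as they then stand; what a row does not reach is not made up. A row lasts 1/12 s, in which the tool goes at most 41.7 mm and 7.16 degrees, less where a joint would pass 70% of its speed; a pose out of reach is approached as far as the arm can. A call is refused whole if a number of a shift passes 4.17 or a number of a turn 0.125, either way. A call with a gripper value outside its range is refused whole. The fingers move at their own pace and stop on an object; "force" is the grip in N (left out, the last holds). Time passes only in rows, so rows that do not move let the fingers close. It gives the time, the measured TCP pose, the force and the opening at its end, in the units of the state.
- env.get_obs(): the state, without advancing time (a new reading comes with each control period).
- viewer.read_camera(name): name is "scene" or "top"; returns a dict with "img" (420x560x3 uint8, red, green, blue), "vfov" (degrees; the focal length in pixels is half the picture's height over the tangent of half this angle, whatever the lens; pixels are square), "cx", "cy" (the principal point, pixels), "k1" (the pictures are not rectified: a ray, as slopes to the right and down, at radius r is drawn at 1 + k1 r^2 times it, then the intrinsics apply), "extrinsics" (4x4, takes a point from world to camera coordinates). Camera axes: x right, y down, z forward; pixel columns grow to the right and rows downward; lengths in m; the calibration is good to about 2 mm. A picture is of the moment at which its call begins. There is no depth.
- job.sign_off(): hands the job in, once; it reports no verdict.
The state is a dict: "time_s": time; "qpos": joint angles; "joint_velocities": joint speeds; "effort": joint torques, N m; "tool_pos": TCP position; "tool_rot": TCP orientation; "force": force on the tool from outside, world axes, zero at the start; "wrist_torque": the same for the moment, N m; "grip_width": finger opening in m.
Only numpy, scipy, OpenCV 4.12 (cv2) and the standard library are available. Lean on these libraries where they do the work, as an engineer would, in place of code of your own. Each camera call takes 0.05 s, during which the arm holds its last target.

## Working session

There is one attempt and no reset: what is moved stays moved. The work goes in short steps, Python scripts to look and compute and a tool call to move; the robot and the scene stay as the last step left them, time stands still between calls to the robot, and variables do not carry over. Pictures are saved under pics/ and viewed, and the job is handed in when it is done.

Besides the shell and the picture viewer there is one more tool, called after ">>>" in YAML: its name, and indented under it one key for each argument. move_arm: Moves the arm, as the interface text tells. Its arguments: {"type":"object","properties":{"steps":{"type":"array"},"force":{"type":"number"}},"required":["steps"]}

```bash
ls; mkdir -p pics
cat > h.py <<'E'
import numpy as np, cv2
from cell import env, viewer, job
def save(name,fn):
    c=viewer.read_camera(name); cv2.imwrite('pics/'+fn,c['img'][:,:,::-1]); return c
def K(c):
    h,w=c['img'].shape[:2]; f=h/2/np.tan(np.radians(c['vfov'])/2); return f
def ray(c,u,v):
    f=K(c); d=np.array([(u-c['cx'])/f,(v-c['cy'])/f]); s=d.copy()
    for _ in range(30): s=d/(1+c['k1']*(s@s))
    E=np.array(c['extrinsics']); R=E[:3,:3]; t=E[:3,3]
    return -R.T@t, R.T@np.array([s[0],s[1],1])
def onz(c,u,v,z):
    o,d=ray(c,u,v); return o+d*(z-o[2])/d[2]
def proj(c,p):
    E=np.array(c['extrinsics']); q=E[:3,:3]@np.array(p)+E[:3,3]; s=q[:2]/q[2]; s=s*(1+c['k1']*(s@s)); f=K(c)
    return s*f+[c['cx'],c['cy']]
E
python3 - <<'E'
from h import *
for n in ('scene','top'):
    c=save(n,n+'0.png'); print(n,c['vfov'],c['cx'],c['cy'],c['k1']); print(np.round(c['extrinsics'],3))
o=env.get_obs(); print(o)
E
```

```text
pics
scene 56.80654166085448 278.64548240664226 205.90985498909043 -0.05459579706056509
[[-0.656 -0.755 -0.02   0.35 ]
 [-0.535  0.484 -0.693  0.345]
 [ 0.532 -0.443 -0.721  1.221]
 [ 0.     0.     0.     1.   ]]
top 47.202237926320905 281.5301292309578 207.86629757599394 -0.030605653294761576
[[ 0.025 -1.     0.003 -0.021]
 [-0.983 -0.025 -0.184  0.553]
 [ 0.185  0.002 -0.983  1.324]
 [ 0.     0.     0.     1.   ]]
{'time_s': 0.1, 'qpos': array([-64.28039474,  18.43578586,  -4.014191  ,  83.16751199,
         1.29515201,  78.54148851,  -3.26101682]), 'joint_velocities': array([-0.07951416, -0.15705765,  0.02073556, -0.13321682,  0.07001953,
        0.07502791, -0.03545408]), 'effort': array([-2.12145437e-04, -4.92572415e+01, -4.05681375e-01, -3.13398814e+01,
       -6.41602417e-02,  3.95328866e-02,  9.06138575e-05]), 'tool_pos': array([0.27366007, 0.58908542, 0.24656314]), 'tool_rot': array([-1.79900449e+02,  6.03704467e-03,  1.55087727e+02]), 'force': array([-0.79589564,  0.35253536, -0.53248519]), 'wrist_torque': array([ 0.02246113, -0.00265151,  0.0010053 ]), 'grip_width': 0.08706793341830855}
```

View pics/top0.png

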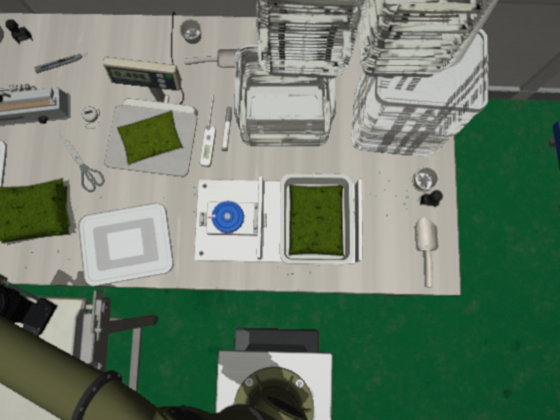

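View pics/scene0.png

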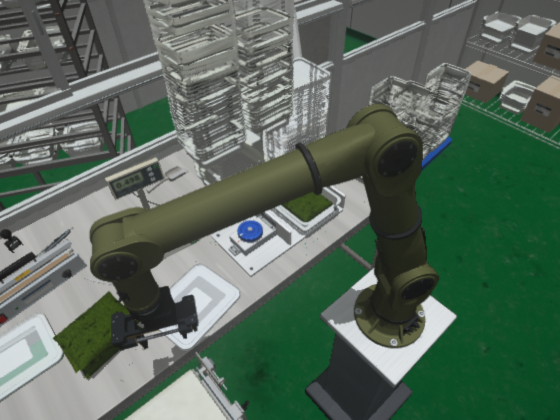

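Run:
```python
from h import *
c=viewer.read_camera('top'); im=c['img']
cr=im[165:285,180:380]; cv2.imwrite('pics/crop0.png',cv2.resize(cr,None,fx=4,fy=4,interpolation=cv2.INTER_CUBIC)[:,:,::-1])
hsv=cv2.cvtColor(im,cv2.COLOR_RGB2HSV)
m=cv2.inRange(hsv,(105,120,60),(130,255,255)); m[:, :180]=0; m[:,300:]=0
cn,_=cv2.findContours(m,cv2.RETR_EXTERNAL,cv2.CHAIN_APPROX_NONE); k=max(cn,key=cv2.contourArea)
P=np.array([onz(c,*q[0],.076)[:2] for q in k]); print(cv2.contourArea(k),cv2.minEnclosingCircle(k), cv2.minEnclosingCircle(P.astype(np.float32)))
print(cv2.fitEllipse(k),cv2.fitEllipse(P.astype(np.float32)))
```

```text
685.5 ((227.25819396972656, 216.60655212402344), 15.444878578186035) ((0.5203019976615906, 0.1443856805562973), 0.04392107203602791)
((227.54470825195312, 216.5402069091797), (29.409465789794922, 29.922813415527344), 13.31298828125) ((0.5204740762710571, 0.1431688666343689), (0.0823947936296463, 0.08505315333604813), 103.7276840209961)
```

View pics/crop0.png

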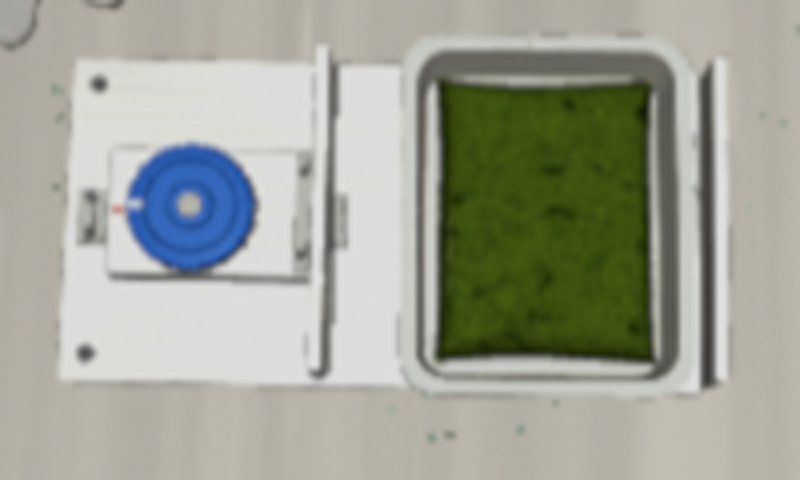

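Run:
```python
from h import *
c=viewer.read_camera('top')
def P(x,y,z): return onz(c,180+(x-1.5)/4,165+(y-1.5)/4,z)[:2]
def pr(n,*a):
    p=P(*a); print(n,p.round(4)); return p
a=pr('baseTL',77,60,.014); b=pr('baseBL',60,381,.014); print(np.linalg.norm(a-b), np.degrees(np.arctan2(*(a-b)[::-1])))
a2=pr('base top right',400,66,.014); print('edge',np.degrees(np.arctan2(*(a-a2)[::-1])))
a2=pr('base bot right',400,385,.014); print('edge',np.degrees(np.arctan2(*(b-a2)[::-1])))
a=pr('gpT R',329,46,.09); b=pr('gpB R',324,376,.09);print(np.linalg.norm(a-b), np.degrees(np.arctan2(*(a-b)[::-1])))
a=pr('gpT L',317,46,.09); b=pr('gpB L',309,376,.09);print(np.linalg.norm(a-b), np.degrees(np.arctan2(*(a-b)[::-1])))
a=pr('esT',728,57,.08); b=pr('esB',729,381,.08);print(np.linalg.norm(a-b), np.degrees(np.arctan2(*(a-b)[::-1])))
a=pr('stud',189,205,.079)
a=pr('carTL',111,146,.05); b=pr('carBL',107,274,.05);print(np.linalg.norm(a-b), np.degrees(np.arctan2(*(a-b)[::-1])))
a=pr('trayTL',403,38,.081);a=pr('trayBL',403,392,.081);a=pr('trayTR',697,38,.081);a=pr('trayBR',697,392,.081)
s=viewer.read_camera('scene'); im=s['img']
hsv=cv2.cvtColor(im,cv2.COLOR_RGB2HSV)
m=cv2.inRange(hsv,(105,120,60),(130,255,255)); m[:, :200]=0; m[:,300:]=0
cn,_=cv2.findContours(m,cv2.RETR_EXTERNAL,cv2.CHAIN_APPROX_NONE); k=max(cn,key=cv2.contourArea)
print(cv2.boundingRect(k)); 
cv2.imwrite('pics/s1.png',cv2.resize(im[170:290,190:360],None,fx=4,fy=4,interpolation=cv2.INTER_CUBIC)[:,:,::-1])
```

```text
baseTL [0.6397 0.2408]
baseBL [0.4014 0.2396]
0.2382905348498898 0.2850599165603988
base top right [6.412e-01 4.000e-04]
edge 90.35974493182528
base bot right [ 0.4048 -0.0057]
edge 90.80936947633462
gpT R [0.6357 0.0502]
gpB R [0.4039 0.046 ]
0.2318367604014113 1.0213339007892945
gpT L [0.6355 0.0586]
gpB L [0.4036 0.0563]
0.23185754897535374 0.5813074772851134
esT [ 0.6376 -0.2326]
esB [ 0.4082 -0.232 ]
0.22939089742994243 -0.14321346254837095
stud [0.5216 0.1448]
carTL [0.568  0.2062]
carBL [0.4753 0.2041]
0.09267563385804194 1.2986230397891392
trayTL [ 0.6452 -0.0017]
trayBL [ 0.395  -0.0081]
trayTR [ 0.6506 -0.2105]
trayBR [ 0.4    -0.2098]
(238, 221, 24, 20)
```

View pics/s1.png

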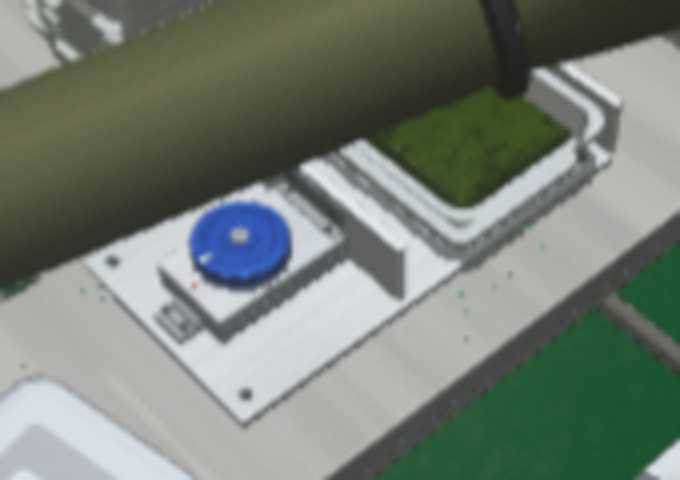

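```bash
cat >> h.py <<'E'
from scipy.spatial.transform import Rotation as Ro
def plan(pt,yaw,n,frm=None):
    "rows to get TCP from measured pose to pt, pointing down, yaw deg, in n rows"
    o=env.get_obs(); p0=np.array(o['tool_pos']); y0=o['tool_rot'][2]
    R0=Ro.from_euler('xyz',o['tool_rot'],degrees=True)
    pt=np.array(pt,float); p=p0.copy(); Rc=R0; dy=yaw-y0
    while dy>300: dy-=360
    while dy<-300: dy+=360
    print('from',p0.round(4),o['tool_rot'].round(2),'dyaw',round(dy,1),'F',o['force'].round(2),'t',round(o['time_s'],2),'q7',o['qpos'][6].round(1))
    for i in range(n):
        s=(i+1)/n; q=p0+(pt-p0)*s; Rn=Ro.from_euler('xyz',[180,0,y0+dy*s],degrees=True) 
        d=Rc.inv().apply(q-p)*100; w=(Rc.inv()*Rn).as_rotvec()
        print([0]+[round(float(x),2) for x in d]+[round(float(x),3) for x in w]); p=q; Rc=Rn
C=np.array([.521,.144])
def around(th,r,z): 
    t=np.radians(th); return [C[0]+r*np.cos(t),C[1]+r*np.sin(t),z]
E
python3 -c "
from h import *
plan(around(110,.075,.22),110,12)"
```

```text
from [0.2738 0.5893 0.247 ] [-1.7995e+02  1.0000e-02  1.5509e+02] dyaw -45.1 F [ 0.05 -0.47  0.04] t 0.25 q7 -3.3
[0, -2.99, -2.05, 0.23, -0.001, 0.0, 0.066]
[0, -3.12, -1.85, 0.23, 0.0, -0.0, 0.066]
[0, -3.23, -1.65, 0.23, -0.0, -0.0, 0.066]
[0, -3.33, -1.43, 0.23, 0.0, -0.0, 0.066]
[0, -3.42, -1.21, 0.23, 0.0, -0.0, 0.066]
[0, -3.49, -0.98, 0.23, 0.0, -0.0, 0.066]
[0, -3.55, -0.75, 0.23, 0.0, -0.0, 0.066]
[0, -3.59, -0.52, 0.23, 0.0, -0.0, 0.066]
[0, -3.62, -0.28, 0.23, 0.0, -0.0, 0.066]
[0, -3.63, -0.04, 0.23, 0.0, -0.0, 0.066]
[0, -3.62, 0.19, 0.23, 0.0, -0.0, 0.066]
[0, -3.6, 0.43, 0.23, -0.0, -0.0, 0.066]
```

>>> move_arm:
  steps:
    - [0,-2.99,-2.05,0.23,0,0,0.066]
    - [0,-3.12,-1.85,0.23,0,0,0.066]
    - [0,-3.23,-1.65,0.23,0,0,0.066]
    - [0,-3.33,-1.43,0.23,0,0,0.066]
    - [0,-3.42,-1.21,0.23,0,0,0.066]

```text
time_s: 0.67
tool_pos: [0.3666, 0.4318, 0.2359]
tool_rot: [180.0, -0.0, 136.0]
force: [0.5, -0.5, 0.8]
grip_width: 0.0611
```

>>> move_arm:
  steps:
    - [0,-3.49,-0.98,0.23,0,0,0.066]
    - [0,-3.55,-0.75,0.23,0,0,0.066]
    - [0,-3.59,-0.52,0.23,0,0,0.066]
    - [0,-3.62,-0.28,0.23,0,0,0.066]
    - [0,-3.63,-0.04,0.23,0,0,0.066]

```text
time_s: 1.08
tool_pos: [0.4584, 0.2753, 0.2246]
tool_rot: [180.0, -0.0, 117.1]
force: [0.5, -0.2, 0.7]
grip_width: 0.0283
```

>>> move_arm:
  steps:
    - [0,-3.62,0.19,0.23,0,0,0.066]
    - [0,-3.6,0.43,0.23,0,0,0.066]
    - [0,0,0,0,0,0,0]
    - [0,0,0,0,0,0,0]

```text
time_s: 1.42
tool_pos: [0.4956, 0.2116, 0.22]
tool_rot: [180.0, 0.0, 109.4]
force: [-0.6, 1.3, 0.4]
grip_width: 0.0036
```

```bash
python3 -c "
from h import *
c=save('top','top1.png'); save('scene','sc1.png')
plan(around(110,.07,.081),110,5)"
```

```text
from [0.494  0.2152 0.2199] [-1.7999e+02 -5.0000e-02  1.0977e+02] dyaw 0.2 F [-0.18  0.14  0.25] t 1.52 q7 -5.1
[0, -0.13, 0.02, 2.78, -0.0, -0.001, -0.001]
[0, -0.12, 0.02, 2.78, 0.0, 0.0, -0.001]
[0, -0.12, 0.02, 2.78, -0.0, 0.0, -0.001]
[0, -0.12, 0.02, 2.78, -0.0, 0.0, -0.001]
[0, -0.12, 0.02, 2.78, 0.0, 0.0, -0.001]
```

View pics/top1.png

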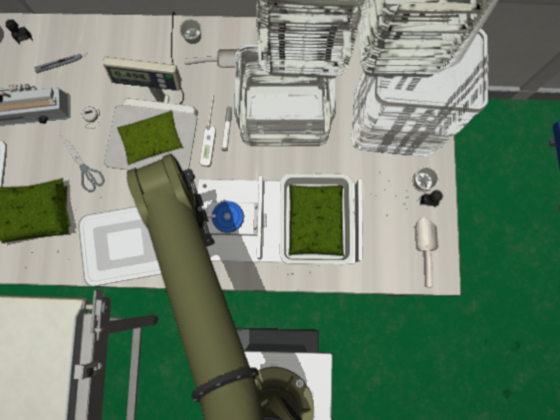

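View pics/sc1.png

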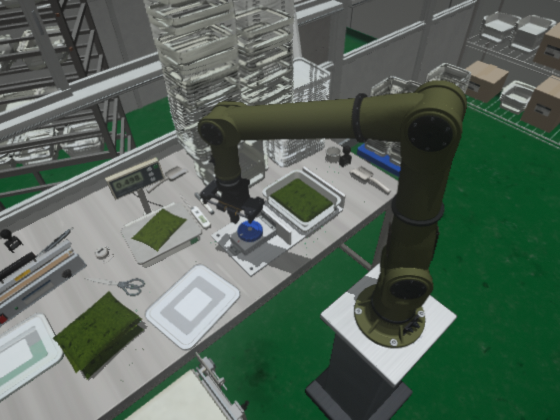

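>>> move_arm:
  steps:
    - [0,-0.12,0.02,2.78,0,0,0]
    - [0,-0.12,0.02,2.78,0,0,0]
    - [0,-0.12,0.02,2.78,0,0,0]
    - [0,-0.12,0.02,2.78,0,0,0]
    - [0,-0.12,0.02,2.78,0,0,0]

```text
time_s: 1.93
tool_pos: [0.4965, 0.2113, 0.0799]
tool_rot: [180.0, -0.1, 109.9]
force: [0.6, 0.5, 0.3]
grip_width: 0.0001
```

>>> move_arm:
  steps:
    - [0,-0.3,0,0,0,0,0]
    - [0,-0.3,0,0,0,0,0]
    - [0,-0.3,0,0,0,0,0]
    - [0,0,0,0,0,0,0]

```text
time_s: 2.27
tool_pos: [0.5014, 0.2005, 0.0827]
tool_rot: [179.9, -0.0, 109.7]
force: [-0.0, 0.4, -0.2]
grip_width: 0.0004
```

```bash
python3 -c "
from h import *
c=save('scene','sc2.png')
cv2.imwrite('pics/sc2c.png',cv2.resize(c['img'][150:290,180:360],None,fx=4,fy=4,interpolation=cv2.INTER_CUBIC)[:,:,::-1])
plan(around(110,.055,.081),110,2)"
```

```text
from [0.5014 0.2008 0.0827] [ 1.7986e+02 -3.0000e-02  1.0969e+02] dyaw 0.3 F [ 0.27 -1.    0.08] t 2.32 q7 -1.3
[0, -0.25, -0.05, 0.08, 0.002, -0.0, -0.003]
[0, -0.25, -0.05, 0.08, 0.0, 0.0, -0.003]
```

View pics/sc2c.png

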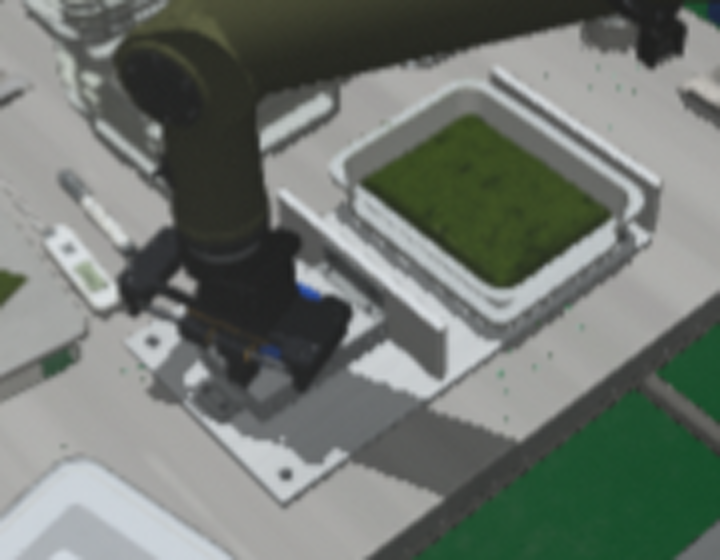

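>>> move_arm:
  steps:
    - [0,-0.2,0,0.1,0,0,0]
    - [0,-0.2,0,0,0,0,0]
    - [0,0,0,0,0,0,0]

```text
time_s: 2.57
tool_pos: [0.5021, 0.1964, 0.0804]
tool_rot: [180.0, 0.0, 109.7]
force: [-0.5, 0.2, -0.1]
grip_width: 0.0008
```

>>> move_arm:
  steps:
    - [0,-0.15,0,0,0,0,0]
    - [0,0,0,0,0,0,0]

```text
time_s: 2.73
tool_pos: [0.5023, 0.1956, 0.0802]
tool_rot: [180.0, -0.0, 109.7]
force: [0.1, 0.4, 0.3]
grip_width: 0.0005
```

>>> move_arm:
  steps:
    - [0,-0.15,0,0,0,0,0]
    - [0,0,0,0,0,0,0]

```text
time_s: 2.9
tool_pos: [0.5025, 0.1953, 0.0802]
tool_rot: [180.0, -0.1, 109.8]
force: [-2.2, 3.7, 1.6]
grip_width: 0.0007
```

>>> move_arm:
  steps:
    - [0,-0.03,-0.53,0,0,0,-0.1]
    - [0,-0.03,-0.53,0,0,0,-0.1]
    - [0,-0.03,-0.53,0,0,0,-0.1]

```text
time_s: 3.15
tool_pos: [0.4887, 0.1877, 0.0803]
tool_rot: [179.9, -0.1, 127.2]
force: [-1.1, 3.4, 1.8]
grip_width: 0.0006
```

```bash
cat >> h.py <<'E'
def st():
    o=env.get_obs(); p=o['tool_pos']; d=p[:2]-C; th=np.degrees(np.arctan2(d[1],d[0])); y=o['tool_rot'][2]
    e=d/np.linalg.norm(d); F=o['force'][:2]
    print('t',round(o['time_s'],2),'r',(np.linalg.norm(d)*1000).round(1),'th',th.round(1),'yaw',y.round(1),'z',p[2].round(4),'Frad',(F@e).round(1),'Ftan',(F@[-e[1],e[0]]).round(1),'Fz',o['force'][2].round(1),'q',o['qpos'].round(0), 'Mz',o['wrist_torque'].round(2))
E
python3 -c "
from h import *
st();save('scene','sc3.png');save('top','top3.png');st()"
```

```text
t 3.15 r 54.4 th 126.5 yaw 127.2 z 0.0803 Frad 3.4 Ftan -1.2 Fz 1.8 q [-37.  12.  14. 112.  -3.  56.  16.] Mz [0.63 0.26 0.01]
t 3.25 r 54.3 th 127.4 yaw 127.0 z 0.0802 Frad 4.9 Ftan 0.8 Fz 2.5 q [-37.  12.  14. 112.  -4.  56.  16.] Mz [ 0.65  0.68 -0.01]
```

View pics/top3.png

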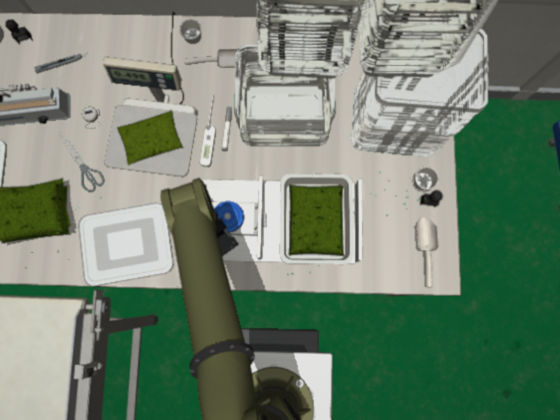

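>>> move_arm:
  steps:
    - [0,-0.04,-0.65,0,0,0,-0.12]
    - [0,-0.04,-0.65,0,0,0,-0.12]
    - [0,-0.04,-0.65,0,0,0,-0.12]
    - [0,-0.04,-0.65,0,0,0,-0.12]
    - [0,-0.04,-0.65,0,0,0,-0.12]

```text
time_s: 3.67
tool_pos: [0.4693, 0.1607, 0.0799]
tool_rot: [-180.0, -0.1, 161.5]
force: [-3.6, 1.7, 2.9]
grip_width: 0.0007
```

```bash
python3 -c "
from h import *
st();c=save('top','top4.png');st()
cv2.imwrite('pics/t4c.png',cv2.resize(c['img'][165:285,160:320],None,fx=4,fy=4,interpolation=cv2.INTER_CUBIC)[:,:,::-1])"
```

```text
t 3.67 r 54.4 th 162.1 yaw 161.5 z 0.0799 Frad 4.0 Ftan -0.5 Fz 2.9 q [-33.   9.  11. 116.  -2.  56.  51.] Mz [0.53 0.59 0.04]
t 3.72 r 54.4 th 163.8 yaw 161.7 z 0.0798 Frad 5.6 Ftan -0.8 Fz 3.2 q [-33.   9.  12. 116.  -2.  56.  52.] Mz [0.64 1.11 0.01]
```

View pics/t4c.png

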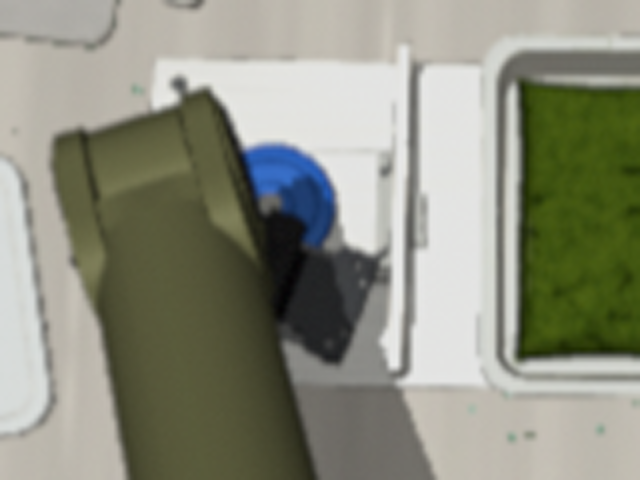

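>>> move_arm:
  steps:
    - [0,-0.04,-0.63,-0.006,0,0,-0.12]
    - [0,-0.04,-0.63,-0.006,0,0,-0.12]
    - [0,-0.04,-0.64,-0.006,0,0,-0.12]
    - [0,-0.04,-0.64,-0.006,0,0,-0.12]
    - [0,-0.04,-0.64,-0.006,0,0,-0.12]

```text
time_s: 4.13
tool_pos: [0.4683, 0.1281, 0.0798]
tool_rot: [-180.0, -0.2, -164.3]
force: [-3.9, 0.1, 2.1]
grip_width: 0.0005
```

```bash
python3 -c "
from h import *
st()"
```

```text
t 4.13 r 55.0 th -163.2 yaw -164.3 z 0.0798 Frad 3.7 Ftan -1.2 Fz 2.1 q [-28.   8.  10. 117.  -2.  56.  89.] Mz [ 0.08  0.66 -0.02]
```

>>> move_arm:
  steps:
    - [0,-0.06,-0.64,-0.006,0,0,-0.12]
    - [0,-0.05,-0.64,-0.006,0,0,-0.12]
    - [0,-0.04,-0.64,-0.006,0,0,-0.12]
    - [0,-0.04,-0.64,-0.006,0,0,-0.12]
    - [0,-0.04,-0.64,-0.006,0,0,-0.12]

```text
time_s: 4.55
tool_pos: [0.4861, 0.1002, 0.08]
tool_rot: [180.0, -0.2, -130.0]
force: [-2.6, -2.0, 2.4]
grip_width: 0.0003
```

```bash
python3 -c "
from h import *
st();c=save('top','top5.png');st()
cv2.imwrite('pics/t5c.png',cv2.resize(c['img'][165:285,160:320],None,fx=4,fy=4,interpolation=cv2.INTER_CUBIC)[:,:,::-1])"
```

```text
t 4.55 r 56.0 th -128.6 yaw -130.0 z 0.08 Frad 3.2 Ftan -0.8 Fz 2.4 q [-23.   9.   9. 116.  -2.  56. 127.] Mz [-0.37  0.69  0.02]
t 4.6 r 56.0 th -127.0 yaw -129.7 z 0.0801 Frad 3.6 Ftan -0.2 Fz 0.2 q [-23.   9.   9. 116.  -2.  56. 127.] Mz [-0.48  0.79  0.03]
```

View pics/t5c.png

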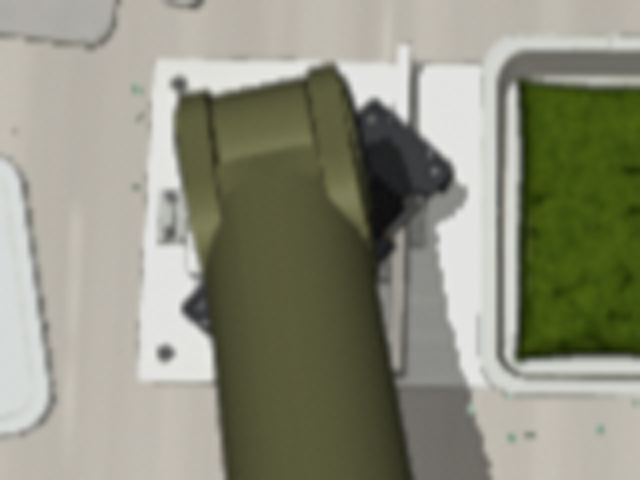

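>>> move_arm:
  steps:
    - [0,-0.05,-0.64,-0.006,0,0,-0.12]
    - [0,-0.04,-0.64,-0.006,0,0,-0.12]
    - [0,-0.04,-0.64,-0.006,0,0,-0.12]
    - [0,0,0,0,0,0,0]

```text
time_s: 4.93
tool_pos: [0.5041, 0.0902, 0.0802]
tool_rot: [-180.0, -0.2, -109.7]
force: [-1.8, -4.9, 0.8]
grip_width: 0.0006
```

```bash
sed -i 's/^C=.*/C=np.array([.5204,.1432])/' h.py; python3 -c "
from h import *
st()"
```

```text
t 4.93 r 55.5 th -107.1 yaw -109.7 z 0.0802 Frad 5.2 Ftan -0.2 Fz 0.8 q [-21.  10.   8. 114.  -2.  56. 148.] Mz [-1.01  0.32 -0.01]
```

>>> move_arm:
  steps:
    - [0,0.4,0,0,0,0,0]
    - [0,0.4,0.2,0,0,0,0]
    - [0,-0.04,0.74,0,0,0,0.12]
    - [0,-0.04,0.74,0,0,0,0.12]
    - [0,-0.04,0.74,0,0,0,0.12]

```text
time_s: 5.35
tool_pos: [0.4793, 0.0977, 0.0809]
tool_rot: [-180.0, 0.1, -130.6]
force: [-0.2, -0.1, -0.9]
grip_width: 0.0007
```

```bash
python3 -c "
from h import *
st()"
```

```text
t 5.35 r 61.3 th -132.1 yaw -130.6 z 0.0809 Frad 0.2 Ftan -0.1 Fz -0.9 q [-23.   8.   9. 117.  -2.  56. 126.] Mz [ 0.09  0.07 -0.02]
```

>>> move_arm:
  steps:
    - [0,-0.03,0.74,0,0,0,0.12]
    - [0,-0.04,0.74,0,0,0,0.12]
    - [0,-0.04,0.74,0,0,0,0.12]
    - [0,-0.04,0.74,0,0,0,0.12]
    - [0,-0.04,0.74,0,0,0,0.12]

```text
time_s: 5.77
tool_pos: [0.4592, 0.1286, 0.081]
tool_rot: [180.0, 0.1, -164.9]
force: [-0.2, -0.4, -1.6]
grip_width: 0.0006
```

>>> move_arm:
  steps:
    - [0,-0.03,0.74,0,0,0,0.12]
    - [0,-0.04,0.74,0,0,0,0.12]
    - [0,-0.04,0.74,0,0,0,0.12]
    - [0,-0.04,0.74,0,0,0,0.12]
    - [0,-0.04,0.74,0,0,0,0.12]

```text
time_s: 6.18
tool_pos: [0.46, 0.1653, 0.081]
tool_rot: [179.9, 0.0, 160.7]
force: [0.2, -0.7, 0.0]
grip_width: 0.0004
```

```bash
python3 -c "
from h import *
st()"
```

```text
t 6.18 r 64.4 th 159.9 yaw 160.7 z 0.081 Frad -0.4 Ftan 0.6 Fz 0.0 q [-32.   8.  10. 117.  -2.  56.  49.] Mz [-0.04 -0.04 -0.04]
```

>>> move_arm:
  steps:
    - [0,-0.08,0.75,0,0,0,0.12]
    - [0,-0.07,0.75,0,0,0,0.12]
    - [0,-0.06,0.75,0,0,0,0.12]
    - [0,-0.06,0.75,0,0,0,0.12]
    - [0,-0.06,0.75,0,0,0,0.12]

```text
time_s: 6.6
tool_pos: [0.4828, 0.1949, 0.081]
tool_rot: [179.9, -0.0, 126.4]
force: [0.3, -0.4, 0.1]
grip_width: 0.0002
```

>>> move_arm:
  steps:
    - [0,-0.07,0.75,0,0,0,0.12]
    - [0,-0.06,0.75,0,0,0,0.12]
    - [0,-0.06,0.75,0,0,0,0.12]
    - [0,-0.06,0.75,0,0,0,0.12]
    - [0,-0.06,0.75,0,0,0,0.12]

```text
time_s: 7.02
tool_pos: [0.5182, 0.2066, 0.081]
tool_rot: [180.0, -0.1, 92.0]
force: [-0.2, -0.4, 0.2]
grip_width: 0.0006
```

```bash
python3 -c "
from h import *
st();c=save('top','top6.png')
cv2.imwrite('pics/t6c.png',cv2.resize(c['img'][165:285,160:320],None,fx=4,fy=4,interpolation=cv2.INTER_CUBIC)[:,:,::-1])"
```

```text
t 7.02 r 63.4 th 92.0 yaw 92.0 z 0.081 Frad -0.4 Ftan 0.2 Fz 0.2 q [-39.  16.  17. 108.  -5.  57. -18.] Mz [-0.08  0.04  0.06]
```

View pics/t6c.png

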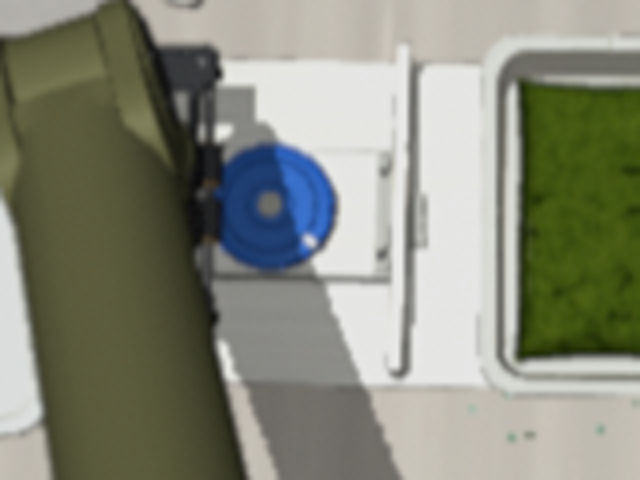

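>>> move_arm:
  steps:
    - [0,-0.06,0.75,0,0,0,0.12]
    - [0,-0.05,0.75,0,0,0,0.12]
    - [0,-0.05,0.75,0,0,0,0.12]
    - [0,-0.05,0.75,0,0,0,0.12]
    - [0,-0.05,0.75,0,0,0,0.12]

```text
time_s: 7.48
tool_pos: [0.5538, 0.1965, 0.0809]
tool_rot: [-180.0, -0.1, 57.8]
force: [0.2, -0.1, -0.7]
grip_width: 0.0002
```

>>> move_arm:
  steps:
    - [0,-0.05,0.75,0,0,0,0.12]
    - [0,-0.05,0.75,0,0,0,0.12]
    - [0,-0.05,0.75,0,0,0,0.12]
    - [0,-0.05,0.75,0,0,0,0.12]
    - [0,-0.05,0.75,0,0,0,0.12]

```text
time_s: 7.9
tool_pos: [0.5779, 0.1681, 0.0809]
tool_rot: [-179.9, -0.1, 23.4]
force: [-0.4, -0.7, 0.3]
grip_width: 0.0007
```

>>> move_arm:
  steps:
    - [0,-0.05,0.75,0,0,0,0.12]
    - [0,-0.05,0.75,0,0,0,0.12]
    - [0,-0.05,0.75,0,0,0,0.12]
    - [0,-0.05,0.75,0,0,0,0.12]

```text
time_s: 8.23
tool_pos: [0.5828, 0.1385, 0.0808]
tool_rot: [-179.9, -0.0, -4.1]
force: [0.5, -0.7, 0.2]
grip_width: 0.0001
```

```bash
python3 -c "
from h import *
st()"
```

```text
t 8.23 r 62.6 th -4.3 yaw -4.1 z 0.0808 Frad 0.6 Ftan -0.7 Fz 0.2 q [-44.  23.  35. 102. -15.  60. -99.] Mz [0.   0.12 0.01]
```

>>> move_arm:
  steps:
    - [0,-0.05,0.75,0,0,0,0.12]
    - [0,-0.05,0.75,0,0,0,0.12]
    - [0,-0.05,0.75,0,0,0,0.12]
    - [0,-0.05,0.75,0,0,0,0.12]
    - [0,-0.05,0.75,0,0,0,0.12]

```text
time_s: 8.65
tool_pos: [0.5692, 0.1039, 0.0808]
tool_rot: [-179.9, 0.0, -38.5]
force: [-0.5, -0.6, 0.5]
grip_width: 0.0003
```

```bash
python3 -c "
from h import *
st()"
```

```text
t 8.65 r 62.6 th -38.8 yaw -38.5 z 0.0808 Frad -0.1 Ftan -0.8 Fz 0.5 q [ -48.   22.   42.  105.  -17.   59. -128.] Mz [ 0.03  0.21 -0.02]
```

>>> move_arm:
  steps:
    - [0,-0.05,0.75,0,0,0,0.12]
    - [0,-0.3,0,0,0,0,0]
    - [0,-0.3,0,0,0,0,0]
    - [0,-0.25,0,0,0,0,0]
    - [0,0,0,0,0,0,0]

```text
time_s: 9.07
tool_pos: [0.5605, 0.1028, 0.0812]
tool_rot: [-179.9, -0.3, -44.8]
force: [6.1, -5.4, -2.2]
grip_width: 0.0004
```

```bash
python3 -c "
from h import *
st()"
```

```text
t 9.07 r 56.9 th -45.2 yaw -44.8 z 0.0812 Frad 8.1 Ftan 0.5 Fz -2.2 q [ -50.   21.   44.  107.  -16.   59. -135.] Mz [-0.99 -1.02 -0.08]
```

>>> move_arm:
  steps:
    - [0,0.03,-0.65,-0.006,0,0,-0.12]
    - [0,-0.02,-0.65,-0.006,0,0,-0.12]
    - [0,-0.03,-0.65,-0.006,0,0,-0.12]
    - [0,-0.04,-0.65,-0.006,0,0,-0.12]

```text
time_s: 9.4
tool_pos: [0.5751, 0.1251, 0.0814]
tool_rot: [-180.0, -0.3, -17.0]
force: [6.3, -2.1, -3.4]
grip_width: 0.0003
```

```bash
python3 -c "
from h import *
st()"
```

```text
t 9.4 r 57.6 th -18.3 yaw -17.0 z 0.0814 Frad 6.6 Ftan -0.1 Fz -3.4 q [ -46.   22.   38.  104.  -15.   59. -110.] Mz [-0.64 -1.08 -0.03]
```

>>> move_arm:
  steps:
    - [0,-0.03,-0.66,-0.006,0,0,-0.12]
    - [0,-0.03,-0.66,-0.006,0,0,-0.12]
    - [0,-0.04,-0.65,-0.006,0,0,-0.12]
    - [0,-0.04,-0.65,-0.006,0,0,-0.12]
    - [0,-0.04,-0.65,-0.006,0,0,-0.12]

```text
time_s: 9.82
tool_pos: [0.5757, 0.1595, 0.0819]
tool_rot: [180.0, -0.4, 17.4]
force: [7.2, 1.4, -4.1]
grip_width: 0.0003
```

```bash
sed -i 's/^C=.*/C=np.array([.5222,.1430])/' h.py; python3 -c "
from h import *
st()"
```

```text
t 9.82 r 56.0 th 17.2 yaw 17.4 z 0.0819 Frad 7.3 Ftan -0.8 Fz -4.1 q [-43.  21.  30. 103. -12.  59. -81.] Mz [ 0.16 -1.25  0.03]
```

>>> move_arm:
  steps:
    - [0,-0.02,-0.65,0,0,0,-0.12]
    - [0,-0.03,-0.65,0,0,0,-0.12]
    - [0,-0.04,-0.65,0,0,0,-0.12]
    - [0,-0.04,-0.65,0,0,0,-0.12]
    - [0,-0.04,-0.65,0,0,0,-0.12]

```text
time_s: 10.23
tool_pos: [0.5567, 0.1875, 0.082]
tool_rot: [179.9, -0.3, 51.9]
force: [3.2, 2.2, -1.7]
grip_width: 0.0005
```

```bash
python3 -c "
from h import *
st()"
```

```text
t 10.23 r 56.3 th 52.2 yaw 51.9 z 0.082 Frad 3.7 Ftan -1.2 Fz -1.7 q [-41.  19.  24. 104.  -9.  58. -52.] Mz [ 0.44 -0.69  0.02]
```

Force has eased to 3.7 N; press slightly more.

>>> move_arm:
  steps:
    - [0,-0.07,-0.65,0,0,0,-0.12]
    - [0,-0.05,-0.65,0,0,0,-0.12]
    - [0,-0.04,-0.65,0,0,0,-0.12]
    - [0,-0.04,-0.65,0,0,0,-0.12]
    - [0,-0.04,-0.65,0,0,0,-0.12]

```text
time_s: 10.65
tool_pos: [0.5256, 0.1994, 0.0821]
tool_rot: [179.8, -0.2, 86.3]
force: [1.2, 2.9, -0.3]
grip_width: 0.0006
```

```bash
python3 -c "
from h import *
st()"
```

```text
t 10.65 r 56.5 th 86.6 yaw 86.3 z 0.0821 Frad 3.0 Ftan -1.0 Fz -0.3 q [-39.  16.  18. 107.  -6.  57. -22.] Mz [ 0.59 -0.25  0.03]
```

>>> move_arm:
  steps:
    - [0,-0.08,-0.65,0,0,0,-0.12]
    - [0,-0.06,-0.65,0,0,0,-0.12]
    - [0,-0.05,-0.65,0,0,0,-0.12]
    - [0,-0.04,-0.65,0,0,0,-0.12]
    - [0,-0.04,-0.65,0,0,0,-0.12]

```text
time_s: 11.07
tool_pos: [0.4935, 0.1915, 0.0822]
tool_rot: [179.8, -0.1, 120.7]
force: [-0.8, 2.4, 1.0]
grip_width: 0.0006
```

```bash
python3 -c "
from h import *
st()"
```

```text
t 11.07 r 56.4 th 120.6 yaw 120.7 z 0.0822 Frad 2.5 Ftan -0.6 Fz 1.0 q [-36.  12.  13. 111.  -4.  57.  10.] Mz [0.63 0.09 0.01]
```

>>> move_arm:
  steps:
    - [0,-0.12,-0.65,0,0,0,-0.12]
    - [0,-0.08,-0.65,0,0,0,-0.12]
    - [0,-0.05,-0.65,0,0,0,-0.12]
    - [0,-0.04,-0.65,0,0,0,-0.12]
    - [0,-0.04,-0.65,0,0,0,-0.12]

```text
time_s: 11.48
tool_pos: [0.4714, 0.1665, 0.082]
tool_rot: [179.8, -0.1, 155.1]
force: [-3.2, 2.7, 2.9]
grip_width: 0.0006
```

```bash
python3 -c "
from h import *
st()"
```

```text
t 11.48 r 56.0 th 155.1 yaw 155.1 z 0.082 Frad 4.1 Ftan -1.1 Fz 2.9 q [-32.   9.  10. 115.  -2.  56.  45.] Mz [0.67 0.66 0.05]
```

>>> move_arm:
  steps:
    - [0,-0.06,-0.65,0,0,0,-0.12]
    - [0,-0.05,-0.65,0,0,0,-0.12]
    - [0,-0.04,-0.65,0,0,0,-0.12]
    - [0,-0.04,-0.65,0,0,0,-0.12]
    - [0,-0.04,-0.65,0,0,0,-0.12]

```text
time_s: 11.9
tool_pos: [0.4671, 0.1331, 0.0815]
tool_rot: [179.9, -0.1, -170.6]
force: [-1.8, 0.9, 0.9]
grip_width: 0.0002
```

```bash
python3 -c "
from h import *
st()"
```

```text
t 11.9 r 56.0 th -169.8 yaw -170.6 z 0.0815 Frad 1.6 Ftan -1.2 Fz 0.9 q [-28.   7.   9. 117.  -2.  56.  82.] Mz [0.31 0.47 0.05]
```

>>> move_arm:
  steps:
    - [0,-0.16,-0.6,0,0,0,-0.12]
    - [0,-0.08,-0.64,0,0,0,-0.12]
    - [0,-0.05,-0.65,0,0,0,-0.12]
    - [0,-0.04,-0.65,0,0,0,-0.12]
    - [0,-0.04,-0.65,0,0,0,-0.12]

```text
time_s: 12.32
tool_pos: [0.4824, 0.1039, 0.0812]
tool_rot: [179.9, -0.1, -136.3]
force: [-3.9, -0.9, 2.6]
grip_width: 0.0005
```

```bash
python3 -c "
from h import *
st()"
```

```text
t 12.32 r 55.8 th -135.5 yaw -136.3 z 0.0812 Frad 3.4 Ftan -2.1 Fz 2.6 q [-23.   8.   8. 116.  -1.  56. 120.] Mz [-0.18  0.78  0.05]
```

>>> move_arm:
  steps:
    - [0,-0.07,-0.65,0,0,0,-0.12]
    - [0,-0.05,-0.65,0,0,0,-0.12]
    - [0,-0.04,-0.65,0,0,0,-0.12]
    - [0,-0.04,-0.65,0,0,0,-0.12]
    - [0,0,0,0,0,0,0]

```text
time_s: 12.73
tool_pos: [0.5064, 0.0893, 0.0813]
tool_rot: [-180.0, -0.0, -109.0]
force: [0.1, -2.6, -0.1]
grip_width: 0.0009
```

```bash
python3 -c "
from h import *
st()"
```

```text
t 12.73 r 56.0 th -106.4 yaw -109.0 z 0.0813 Frad 2.4 Ftan 0.9 Fz -0.1 q [-19.  11.   7. 113.  -1.  56. 149.] Mz [-0.54  0.16 -0.07]
```

>>> move_arm:
  steps:
    - [0,0.4,0.1,-0.1,0,0,0]
    - [0,0.35,0.2,-0.1,0,0,0]
    - [0,-0.05,0.75,0,0,0,0.12]
    - [0,-0.05,0.75,0,0,0,0.12]
    - [0,-0.05,0.75,0,0,0,0.12]

```text
time_s: 13.15
tool_pos: [0.4806, 0.0952, 0.0836]
tool_rot: [180.0, 0.1, -130.4]
force: [-0.3, 0.5, -0.3]
grip_width: 0.0003
```

>>> move_arm:
  steps:
    - [0,-0.05,0.75,0,0,0,0.12]
    - [0,-0.05,0.75,0,0,0,0.12]
    - [0,-0.05,0.75,0,0,0,0.12]
    - [0,-0.05,0.75,0,0,0,0.12]
    - [0,-0.05,0.75,0,0,0,0.12]

```text
time_s: 13.57
tool_pos: [0.4607, 0.1269, 0.0836]
tool_rot: [180.0, 0.0, -164.7]
force: [-0.5, -1.3, -0.0]
grip_width: 0.0005
```

```bash
python3 -c "
from h import *
st()"
```

```text
t 13.57 r 63.6 th -165.3 yaw -164.7 z 0.0836 Frad 0.8 Ftan 1.1 Fz -0.0 q [-27.   6.   8. 118.  -1.  56.  88.] Mz [0.02 0.08 0.04]
```

>>> move_arm:
  steps:
    - [0,-0.05,0.75,0,0,0,0.12]
    - [0,-0.05,0.75,0,0,0,0.12]
    - [0,-0.05,0.75,0,0,0,0.12]
    - [0,-0.05,0.75,0,0,0,0.12]
    - [0,-0.05,0.75,0,0,0,0.12]

```text
time_s: 13.98
tool_pos: [0.462, 0.1641, 0.0836]
tool_rot: [179.9, 0.0, 160.9]
force: [-0.8, -0.7, -0.2]
grip_width: 0.0001
```

>>> move_arm:
  steps:
    - [0,-0.05,0.75,0,0,0,0.12]
    - [0,-0.05,0.75,0,0,0,0.12]
    - [0,-0.05,0.75,0,0,0,0.12]
    - [0,-0.05,0.75,0,0,0,0.12]
    - [0,-0.05,0.75,0,0,0,0.12]

```text
time_s: 14.4
tool_pos: [0.4841, 0.1941, 0.0836]
tool_rot: [179.9, -0.0, 126.5]
force: [0.7, 1.0, 0.1]
grip_width: 0.0003
```

>>> move_arm:
  steps:
    - [0,-0.05,0.75,0,0,0,0.12]
    - [0,-0.05,0.75,0,0,0,0.12]
    - [0,-0.05,0.75,0,0,0,0.12]
    - [0,-0.05,0.75,0,0,0,0.12]
    - [0,-0.05,0.75,0,0,0,0.12]

```text
time_s: 14.82
tool_pos: [0.5192, 0.2063, 0.0836]
tool_rot: [180.0, -0.1, 92.2]
force: [0.2, -0.4, 0.5]
grip_width: 0.0005
```

```bash
python3 -c "
from h import *
st();c=save('top','top7.png')
cv2.imwrite('pics/t7c.png',cv2.resize(c['img'][165:285,160:320],None,fx=4,fy=4,interpolation=cv2.INTER_CUBIC)[:,:,::-1])"
```

```text
t 14.82 r 63.4 th 92.7 yaw 92.2 z 0.0836 Frad -0.4 Ftan -0.1 Fz 0.5 q [-38.  15.  15. 107.  -5.  58. -18.] Mz [-0.11  0.05 -0.03]
```

View pics/t7c.png

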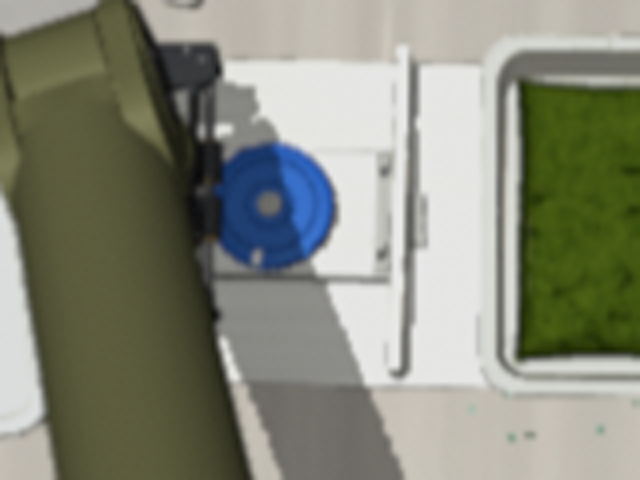

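>>> move_arm:
  steps:
    - [0,-0.05,0.75,0,0,0,0.12]
    - [0,-0.05,0.75,0,0,0,0.12]
    - [0,-0.05,0.75,0,0,0,0.12]
    - [0,-0.05,0.75,0,0,0,0.12]
    - [0,-0.05,0.75,0,0,0,0.12]

```text
time_s: 15.28
tool_pos: [0.5549, 0.1963, 0.0835]
tool_rot: [-180.0, -0.1, 57.9]
force: [-0.5, -1.1, 1.2]
grip_width: 0.0006
```

>>> move_arm:
  steps:
    - [0,-0.05,0.75,0,0,0,0.12]
    - [0,-0.05,0.75,0,0,0,0.12]
    - [0,-0.05,0.75,0,0,0,0.12]
    - [0,-0.05,0.75,0,0,0,0.12]
    - [0,-0.05,0.75,0,0,0,0.12]

```text
time_s: 15.7
tool_pos: [0.579, 0.1679, 0.0835]
tool_rot: [-179.9, -0.0, 23.6]
force: [0.4, 0.2, -0.2]
grip_width: 0.0008
```

>>> move_arm:
  steps:
    - [0,-0.05,0.75,0,0,0,0.12]
    - [0,-0.05,0.75,0,0,0,0.12]
    - [0,-0.05,0.75,0,0,0,0.12]
    - [0,-0.05,0.75,0,0,0,0.12]
    - [0,-0.05,0.75,0,0,0,0.12]

```text
time_s: 16.12
tool_pos: [0.5829, 0.1309, 0.0835]
tool_rot: [-179.9, 0.0, -10.8]
force: [-0.8, -0.1, 0.7]
grip_width: 0.0005
```

>>> move_arm:
  steps:
    - [0,-0.05,0.75,0,0,0,0.12]
    - [0,-0.05,0.75,0,0,0,0.12]
    - [0,-0.05,0.75,0,0,0,0.12]
    - [0,-0.05,0.75,0,0,0,0.12]
    - [0,0,0,0,0,0,0]

```text
time_s: 16.53
tool_pos: [0.5697, 0.1025, 0.0833]
tool_rot: [180.0, 0.1, -38.3]
force: [-0.4, 0.1, 0.8]
grip_width: 0.0005
```

```bash
python3 -c "
from h import *
st()"
```

```text
t 16.53 r 62.4 th -40.5 yaw -38.3 z 0.0833 Frad -0.3 Ftan -0.2 Fz 0.8 q [ -47.   21.   40.  105.  -16.   59. -128.] Mz [-0.07  0.14  0.02]
```

>>> move_arm:
  steps:
    - [0,-0.3,-0.1,0,0,0,0]
    - [0,-0.3,-0.1,0,0,0,0]
    - [0,-0.12,0,0,0,0,0]
    - [0,0,0,0,0,0,0]

```text
time_s: 16.87
tool_pos: [0.5674, 0.1099, 0.0836]
tool_rot: [-179.9, -0.1, -38.0]
force: [2.2, -1.5, -0.9]
grip_width: 0.0005
```

```bash
python3 -c "
from h import *
st()"
```

```text
t 16.87 r 56.0 th -36.2 yaw -38.0 z 0.0836 Frad 2.7 Ftan 0.1 Fz -0.9 q [ -48.   21.   40.  105.  -15.   59. -129.] Mz [-0.28 -0.43 -0.05]
```

>>> move_arm:
  steps:
    - [0,-0.09,-0.6,0,0,0,-0.12]
    - [0,-0.05,-0.65,0,0,0,-0.12]
    - [0,-0.04,-0.65,0,0,0,-0.12]
    - [0,-0.04,-0.65,0,0,0,-0.12]
    - [0,-0.04,-0.65,0,0,0,-0.12]

```text
time_s: 17.28
tool_pos: [0.5784, 0.1398, 0.0838]
tool_rot: [-180.0, -0.1, -3.3]
force: [1.6, -1.4, 0.2]
grip_width: 0.0006
```

```bash
python3 -c "
from h import *
st()"
```

```text
t 17.28 r 56.3 th -3.3 yaw -3.3 z 0.0838 Frad 1.6 Ftan -1.3 Fz 0.2 q [-44.  21.  33. 103. -13.  59. -99.] Mz [-0.26 -0.4   0.03]
```

>>> move_arm:
  steps:
    - [0,-0.16,-0.65,0,0,0,-0.12]
    - [0,-0.06,-0.65,0,0,0,-0.12]
    - [0,-0.04,-0.65,0,0,0,-0.12]
    - [0,-0.04,-0.65,0,0,0,-0.12]
    - [0,-0.04,-0.65,0,0,0,-0.12]

```text
time_s: 17.7
tool_pos: [0.5702, 0.1724, 0.0842]
tool_rot: [180.0, -0.3, 31.1]
force: [4.9, 0.1, -0.4]
grip_width: 0.0004
```

```bash
python3 -c "
from h import *
st()"
```

```text
t 17.7 r 56.3 th 31.5 yaw 31.1 z 0.0842 Frad 4.2 Ftan -2.5 Fz -0.4 q [-41.  20.  26. 103. -10.  59. -70.] Mz [ 0.08 -0.76  0.01]
```

>>> move_arm:
  steps:
    - [0,-0.06,-0.65,0,0,0,-0.12]
    - [0,-0.05,-0.65,0,0,0,-0.12]
    - [0,-0.05,-0.65,0,0,0,-0.12]
    - [0,-0.04,-0.65,0,0,0,-0.12]
    - [0,-0.04,-0.65,0,0,0,-0.12]

```text
time_s: 18.12
tool_pos: [0.5452, 0.1946, 0.0843]
tool_rot: [179.9, -0.2, 65.5]
force: [2.5, 2.1, 1.1]
grip_width: 0.0004
```

```bash
python3 -c "
from h import *
st()"
```

```text
t 18.12 r 56.5 th 66.0 yaw 65.5 z 0.0843 Frad 2.9 Ftan -1.5 Fz 1.1 q [-39.  18.  20. 105.  -7.  58. -41.] Mz [ 0.34 -0.47  0.05]
```

>>> move_arm:
  steps:
    - [0,-0.1,-0.65,0,0,0,-0.12]
    - [0,-0.06,-0.65,0,0,0,-0.12]
    - [0,-0.05,-0.65,0,0,0,-0.12]
    - [0,-0.04,-0.65,0,0,0,-0.12]
    - [0,-0.04,-0.65,0,0,0,-0.12]

```text
time_s: 18.53
tool_pos: [0.5123, 0.1986, 0.0844]
tool_rot: [179.8, -0.2, 99.9]
force: [1.4, 2.6, 2.0]
grip_width: 0.0005
```

```bash
python3 -c "
from h import *
st()"
```

```text
t 18.53 r 56.5 th 100.1 yaw 99.9 z 0.0844 Frad 2.3 Ftan -1.8 Fz 2.0 q [-37.  14.  14. 109.  -4.  57. -10.] Mz [ 0.57 -0.22  0.05]
```

>>> move_arm:
  steps:
    - [0,-0.12,-0.65,0,0,0,-0.12]
    - [0,-0.07,-0.65,0,0,0,-0.12]
    - [0,-0.05,-0.65,0,0,0,-0.12]
    - [0,-0.04,-0.65,0,0,0,-0.12]
    - [0,-0.04,-0.65,0,0,0,-0.12]

```text
time_s: 18.95
tool_pos: [0.4827, 0.1831, 0.0841]
tool_rot: [179.9, -0.2, 134.3]
force: [-1.1, 3.4, 1.8]
grip_width: 0.0008
```

```bash
python3 -c "
from h import *
st()"
```

```text
t 18.95 r 56.2 th 134.6 yaw 134.3 z 0.0841 Frad 3.2 Ftan -1.6 Fz 1.8 q [-33.  11.  11. 113.  -3.  57.  23.] Mz [0.74 0.22 0.02]
```

>>> move_arm:
  steps:
    - [0,-0.09,-0.65,0,0,0,-0.12]
    - [0,-0.06,-0.65,0,0,0,-0.12]
    - [0,-0.05,-0.65,0,0,0,-0.12]
    - [0,-0.04,-0.65,0,0,0,-0.12]
    - [0,-0.04,-0.65,0,0,0,-0.12]

```text
time_s: 19.37
tool_pos: [0.467, 0.1532, 0.0835]
tool_rot: [179.9, -0.1, 168.7]
force: [-2.6, 2.3, 1.9]
grip_width: 0.0004
```

```bash
python3 -c "
from h import *
st()"
```

```text
t 19.37 r 56.1 th 169.5 yaw 168.7 z 0.0835 Frad 3.0 Ftan -1.8 Fz 1.9 q [-29.   8.   8. 116.  -2.  56.  59.] Mz [0.43 0.38 0.06]
```

>>> move_arm:
  steps:
    - [0,-0.1,-0.64,0,0,0,-0.12]
    - [0,-0.06,-0.65,0,0,0,-0.12]
    - [0,-0.05,-0.65,0,0,0,-0.12]
    - [0,-0.04,-0.65,0,0,0,-0.12]
    - [0,-0.04,-0.65,0,0,0,-0.12]

```text
time_s: 19.78
tool_pos: [0.4711, 0.1201, 0.083]
tool_rot: [179.9, -0.1, -157.0]
force: [-0.7, 0.2, 0.4]
grip_width: 0.0003
```

```bash
python3 -c "
from h import *
st()"
```

```text
t 19.78 r 56.0 th -155.8 yaw -157.0 z 0.083 Frad 0.6 Ftan -0.5 Fz 0.4 q [-25.   7.   8. 117.  -1.  56.  97.] Mz [0.13 0.27 0.04]
```

>>> move_arm:
  steps:
    - [0,-0.2,-0.6,0,0,0,-0.12]
    - [0,-0.1,-0.64,0,0,0,-0.12]
    - [0,-0.05,-0.65,0,0,0,-0.12]
    - [0,-0.05,-0.65,0,0,0,-0.12]
    - [0,-0.05,-0.65,0,0,0,-0.12]

```text
time_s: 20.2
tool_pos: [0.493, 0.0957, 0.0829]
tool_rot: [179.8, -0.2, -122.7]
force: [-4.3, -1.6, 2.9]
grip_width: 0.0005
```

```bash
python3 -c "
from h import *
st()"
```

```text
t 20.2 r 55.6 th -121.7 yaw -122.7 z 0.0829 Frad 3.6 Ftan -2.8 Fz 2.9 q [-20.   9.   6. 114.  -1.  57. 134.] Mz [-0.45  0.84  0.03]
```

>>> move_arm:
  steps:
    - [0,-0.05,-0.65,0,0,0,-0.12]
    - [0,0.4,0.1,-0.1,0,0,0]
    - [0,0.4,0.2,-0.1,0,0,0]
    - [0,-0.05,0.75,0,0,0,0.12]
    - [0,-0.05,0.75,0,0,0,0.12]

```text
time_s: 20.62
tool_pos: [0.4813, 0.0957, 0.0854]
tool_rot: [180.0, 0.0, -130.5]
force: [-0.3, 0.3, -0.7]
grip_width: 0.0003
```

>>> move_arm:
  steps:
    - [0,-0.05,0.75,0,0,0,0.12]
    - [0,-0.05,0.75,0,0,0,0.12]
    - [0,-0.05,0.75,0,0,0,0.12]
    - [0,-0.05,0.75,0,0,0,0.12]
    - [0,-0.05,0.75,0,0,0,0.12]

```text
time_s: 21.03
tool_pos: [0.4611, 0.1277, 0.0854]
tool_rot: [180.0, -0.0, -164.8]
force: [0.1, -0.4, -0.1]
grip_width: 0.0008
```

>>> move_arm:
  steps:
    - [0,-0.05,0.75,0,0,0,0.12]
    - [0,-0.05,0.75,0,0,0,0.12]
    - [0,-0.05,0.75,0,0,0,0.12]
    - [0,-0.05,0.75,0,0,0,0.12]
    - [0,-0.05,0.75,0,0,0,0.12]

```text
time_s: 21.45
tool_pos: [0.4624, 0.165, 0.0854]
tool_rot: [180.0, -0.0, 160.8]
force: [-0.0, 0.2, 0.5]
grip_width: 0.0006
```

```bash
python3 -c "
from h import *
st()"
```

```text
t 21.45 r 63.7 th 159.8 yaw 160.8 z 0.0854 Frad 0.1 Ftan -0.2 Fz 0.5 q [-30.   8.   8. 116.  -1.  56.  49.] Mz [-0.01 -0.02 -0.  ]
```

>>> move_arm:
  steps:
    - [0,0.1,0.75,0,0,0,0.12]
    - [0,0.2,0.8,0,0,0,0.12]
    - [0,0.2,0.82,0,0,0,0.12]
    - [0,0.2,0.85,0,0,0,0.12]
    - [0,0.2,0.85,0,0,0,0.12]

```text
time_s: 21.87
tool_pos: [0.4769, 0.2037, 0.0854]
tool_rot: [180.0, -0.1, 126.5]
force: [-0.1, -0.2, -0.2]
grip_width: 0.0005
```

>>> move_arm:
  steps:
    - [0,0.2,0.9,0,0,0,0.12]
    - [0,0.2,0.95,0,0,0,0.12]
    - [0,0.2,0.95,0,0,0,0.12]
    - [0,0.2,0.95,0,0,0,0.12]
    - [0,0.2,0.95,0,0,0,0.12]

```text
time_s: 22.28
tool_pos: [0.5159, 0.231, 0.0854]
tool_rot: [-180.0, -0.1, 92.1]
force: [-0.3, 0.5, 0.7]
grip_width: 0.0002
```

```bash
python3 -c "
from h import *
st();c=save('top','top8.png')
cv2.imwrite('pics/t8c.png',cv2.resize(c['img'][165:285,160:320],None,fx=4,fy=4,interpolation=cv2.INTER_CUBIC)[:,:,::-1])
plan([.5222,.2320,.057],90,6)"
```

```text
t 22.28 r 88.2 th 94.1 yaw 92.1 z 0.0854 Frad 0.5 Ftan 0.3 Fz 0.7 q [-38.  16.  13. 106.  -4.  58. -21.] Mz [-0.06  0.02 -0.01]
from [0.5178 0.2315 0.0857] [ 1.7988e+02 -9.0000e-02  9.1780e+01] dyaw -1.8 F [1.79 0.86 0.11] t 22.33 q7 -21.6
[0, 0.0, 0.07, 0.48, 0.002, -0.002, 0.005]
[0, 0.01, 0.07, 0.48, -0.0, -0.0, 0.005]
[0, 0.01, 0.07, 0.48, 0.0, -0.0, 0.005]
[0, 0.01, 0.07, 0.48, 0.0, -0.0, 0.005]
[0, 0.01, 0.07, 0.48, 0.0, -0.0, 0.005]
[0, 0.01, 0.07, 0.48, 0.0, -0.0, 0.005]
```

View pics/t8c.png

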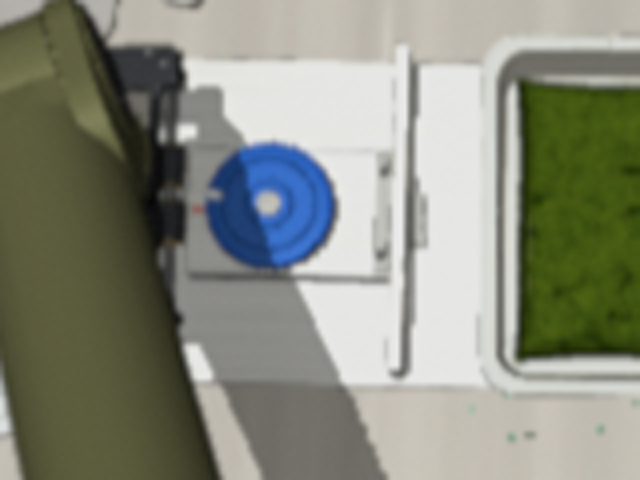

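>>> move_arm:
  steps:
    - [0,0,0.07,0.58,0,0,0.005]
    - [0,0,0.07,0.58,0,0,0.005]
    - [0,0,0.07,0.58,0,0,0.005]
    - [0,0,0.07,0.58,0,0,0.005]
    - [0,0,0.07,0.58,0,0,0.005]

```text
time_s: 22.75
tool_pos: [0.5195, 0.2295, 0.0554]
tool_rot: [-180.0, 0.0, 91.1]
force: [-0.3, 0.6, 0.4]
grip_width: 0.001
```

>>> move_arm:
  steps:
    - [0,-0.5,0,0,0,0,0]
    - [0,-0.5,0,0,0,0,0]
    - [0,-0.4,0,0,0,0,0]
    - [0,-0.2,0,0,0,0,0]
    - [0,0,0,0,0,0,0]

```text
time_s: 23.17
tool_pos: [0.5202, 0.2144, 0.0564]
tool_rot: [180.0, -0.1, 91.1]
force: [-0.0, 3.4, -2.9]
grip_width: -0.0
```

```bash
python3 -c "
from h import *
o=env.get_obs();print(o['tool_pos'],o['tool_rot'],o['force'])"
```

```text
[0.52023526 0.21438331 0.05640853] [ 1.79986247e+02 -8.04387647e-02  9.10862918e+01] [-0.02924902  3.38163135 -2.94233661]
```

>>> move_arm:
  steps:
    - [0,-0.2,0,0,0,0,0]
    - [0,-0.3,0,0,0,0,0]
    - [0,-0.4,0,0,0,0,0]
    - [0,-0.4,0,0,0,0,0]
    - [0,-0.4,0,0,0,0,0]

```text
time_s: 23.58
tool_pos: [0.5203, 0.1985, 0.0565]
tool_rot: [180.0, -0.1, 91.2]
force: [-1.4, 5.5, -2.7]
grip_width: 0.0007
```

>>> move_arm:
  steps:
    - [0,-0.4,0,0,0,0,0]
    - [0,-0.4,0,0,0,0,0]
    - [0,-0.4,0,0,0,0,0]
    - [0,-0.4,0,0,0,0,0]
    - [0,-0.3,0,0,0,0,0]

```text
time_s: 24.0
tool_pos: [0.5204, 0.1792, 0.0564]
tool_rot: [-180.0, -0.1, 91.2]
force: [-1.5, 5.8, -1.7]
grip_width: 0.0005
```

```bash
python3 -c "
from h import *
o=env.get_obs();print(o['tool_pos'],o['tool_rot'],o['force'])
c=save('top','top9.png')
cv2.imwrite('pics/t9c.png',cv2.resize(c['img'][165:285,180:380],None,fx=4,fy=4,interpolation=cv2.INTER_CUBIC)[:,:,::-1])"
```

```text
[0.52040428 0.17917152 0.05644877] [-1.79957633e+02 -9.66068285e-02  9.11502510e+01] [-1.47912956  5.77285787 -1.66391315]
```

View pics/t9c.png

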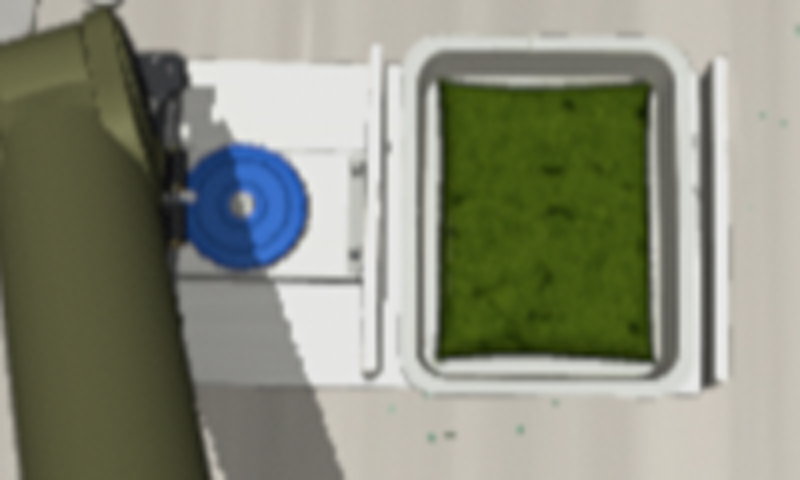

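>>> move_arm:
  steps:
    - [0,-0.3,0,0,0,0,0]
    - [0,-0.3,0,0,0,0,0]
    - [0,-0.3,0,0,0,0,0]
    - [0,-0.25,0,0,0,0,0]
    - [0,-0.25,0,0,0,0,0]

```text
time_s: 24.47
tool_pos: [0.5205, 0.1655, 0.0564]
tool_rot: [-179.9, -0.1, 91.2]
force: [-2.8, 6.7, -1.3]
grip_width: 0.0005
```

>>> move_arm:
  steps:
    - [0,-0.25,0,0,0,0,0]
    - [0,-0.2,0,0,0,0,0]
    - [0,-0.2,0,0,0,0,0]
    - [0,-0.2,0,0,0,0,0]
    - [0,-0.2,0,0,0,0,0]

```text
time_s: 24.88
tool_pos: [0.5205, 0.1565, 0.0565]
tool_rot: [-179.9, -0.2, 91.2]
force: [-2.3, 8.9, -2.5]
grip_width: 0.0003
```

>>> move_arm:
  steps:
    - [0,-0.2,0,0,0,0,0]
    - [0,-0.2,0,0,0,0,0]
    - [0,0,0,0,0,0,0]

```text
time_s: 25.13
tool_pos: [0.5206, 0.1518, 0.0565]
tool_rot: [-179.9, -0.2, 91.2]
force: [-2.3, 7.2, -1.0]
grip_width: 0.0005
```

>>> move_arm:
  steps:
    - [0,-0.15,0,0,0,0,0]
    - [0,-0.1,0,0,0,0,0]
    - [0,0,0,0,0,0,0]

```text
time_s: 25.38
tool_pos: [0.5205, 0.1504, 0.0564]
tool_rot: [-179.9, -0.2, 91.2]
force: [-2.2, 9.8, -1.8]
grip_width: 0.0004
```

>>> move_arm:
  steps:
    - [0,-0.1,0,0,0,0,0]
    - [0,-0.1,0,0,0,0,0]
    - [0,0,0,0,0,0,0]

```text
time_s: 25.63
tool_pos: [0.5205, 0.1503, 0.0565]
tool_rot: [-180.0, -0.4, 91.3]
force: [-1.7, 12.8, -2.8]
grip_width: 0.0005
```

>>> move_arm:
  steps:
    - [0,-0.1,0,0,0,0,0]
    - [0,-0.1,0,0,0,0,0]
    - [0,0,0,0,0,0,0]

```text
time_s: 25.88
tool_pos: [0.5205, 0.1502, 0.0565]
tool_rot: [-180.0, -0.5, 91.3]
force: [-1.4, 15.6, -5.1]
grip_width: 0.0004
```

```bash
python3 -c "
from h import *
o=env.get_obs();print(o['tool_pos'],o['tool_rot'],o['force'])
c=save('top','top10.png')
cv2.imwrite('pics/t10c.png',cv2.resize(c['img'][165:285,180:380],None,fx=4,fy=4,interpolation=cv2.INTER_CUBIC)[:,:,::-1])"
```

```text
[0.52048184 0.15018202 0.05653382] [-179.98031006   -0.48925993   91.31466574] [-1.44897046 15.57169837 -5.05897983]
```

View pics/t10c.png

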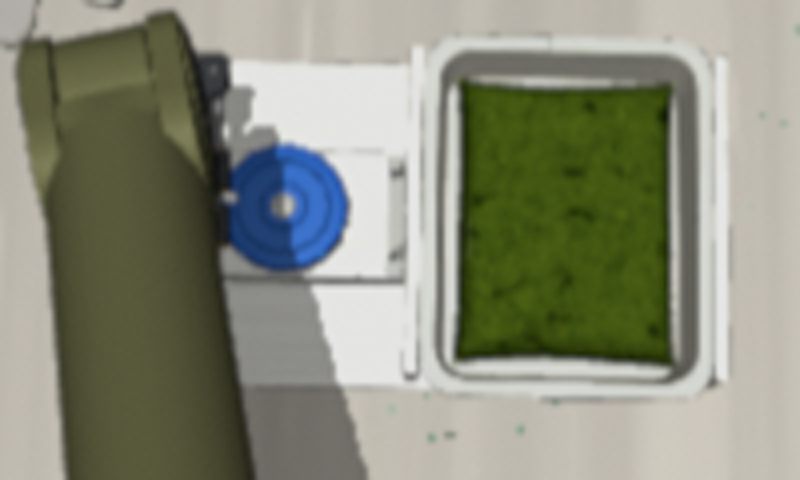

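>>> move_arm:
  steps:
    - [0,-0.12,0,0,0,0,0]
    - [0,-0.12,0,0,0,0,0]
    - [0,0,0,0,0,0,0]
    - [0,0,0,0,0,0,0]

```text
time_s: 26.27
tool_pos: [0.5205, 0.1501, 0.0566]
tool_rot: [180.0, -0.6, 91.4]
force: [-2.1, 20.7, -5.6]
grip_width: 0.0004
```

Run:
```python
from h import *
o=env.get_obs();print(o['tool_pos'],o['tool_rot'],o['force'])
c=viewer.read_camera('top')
def P(x,y,z): return onz(c,180+(x-1.5)/4,165+(y-1.5)/4,z)[:2]
for n,a in dict(TL=(427,60,.081),BL=(424,370,.081),TR=(712,60,.081),BR=(713,370,.081),esT=(728,60,.08),esB=(729,380,.08),esTi=(717,60,.08),esBi=(717,380,.08),gpR_T=(425,46,.09),gpR_B=(418,376,.09),trayT=(570,36,.081),trayB=(570,396,.081)).items(): print(n,P(*a).round(4))
s=save('scene','sc10.png')
cv2.imwrite('pics/sc10c.png',cv2.resize(s['img'][150:290,200:370],None,fx=4,fy=4,interpolation=cv2.INTER_CUBIC)[:,:,::-1])
```

```text
[0.52047284 0.15008538 0.05658755] [179.98680922  -0.63075408  91.39964921] [-2.12827762 20.71553823 -5.55402965]
TL [ 0.6296 -0.0191]
BL [ 0.4105 -0.0221]
TR [ 0.6348 -0.2211]
BR [ 0.4154 -0.2209]
esT [ 0.6354 -0.2326]
esB [ 0.4089 -0.232 ]
esTi [ 0.6352 -0.2248]
esBi [ 0.4087 -0.2238]
gpR_T [ 0.6374 -0.0174]
gpR_B [ 0.4055 -0.0181]
trayT [ 0.6497 -0.1202]
trayB [ 0.3952 -0.1226]
```

View pics/sc10c.png

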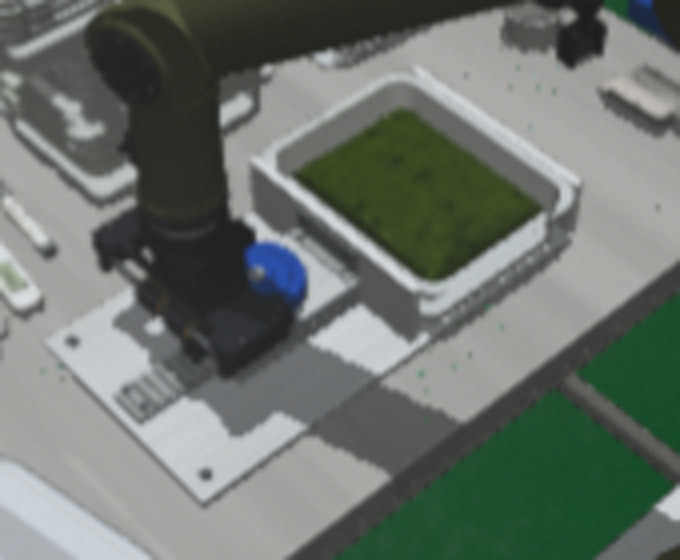

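>>> move_arm:
  steps:
    - [0,0.3,0,0,0,0,0]
    - [0,0.4,0,0,0,0,0]
    - [0,0.8,0,0,0,0,0]
    - [0,1.5,0,0,0,0,0]
    - [0,2,0,0,0,0,0]

```text
time_s: 26.78
tool_pos: [0.5219, 0.1881, 0.0567]
tool_rot: [179.9, 0.1, 90.9]
force: [0.2, 0.2, 0.6]
grip_width: 0.0009
```

>>> move_arm:
  steps:
    - [0,1,0,-2,0,0,0]
    - [0,1,0,-3,0,0,0]
    - [0,3,0,-2,0,0,0]
    - [0,3.5,0,-1,0,0,0]
    - [0,3.5,0,0,0,0,0]

```text
time_s: 27.2
tool_pos: [0.5216, 0.3109, 0.1405]
tool_rot: [179.6, -0.1, 90.9]
force: [0.4, 1.0, 0.5]
grip_width: 0.0002
```

>>> move_arm:
  steps:
    - [0,3.5,0,-1,0,0,0]
    - [0,3.5,0,0,0,0,0]
    - [0,3.5,0,0,0,0,0]
    - [0,0,0,0,0,0,0]
    - [0,0,0,0,0,0,0]

```text
time_s: 27.62
tool_pos: [0.516, 0.4174, 0.146]
tool_rot: [180.0, 0.0, 91.3]
force: [-0.2, -0.4, -0.4]
grip_width: 0.0004
```

Run:
```python
from h import *
o=env.get_obs();print(o['tool_pos'],o['force'],o['time_s'])
c=save('top','top11.png')
cv2.imwrite('pics/t11c.png',cv2.resize(c['img'][165:285,180:380],None,fx=4,fy=4,interpolation=cv2.INTER_CUBIC)[:,:,::-1])
s=save('scene','sc11.png')
```

```text
[0.51597267 0.41738434 0.14599506] [-0.17753458 -0.35471105 -0.37531908] 27.6167
```

View pics/t11c.png

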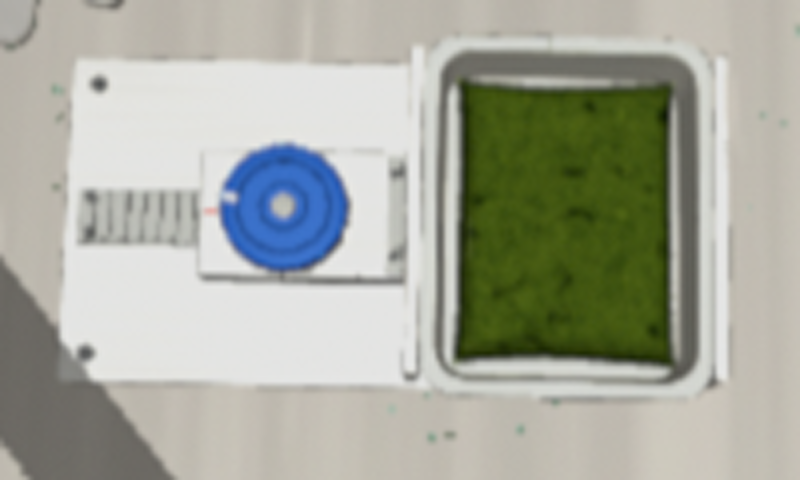

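View pics/top11.png

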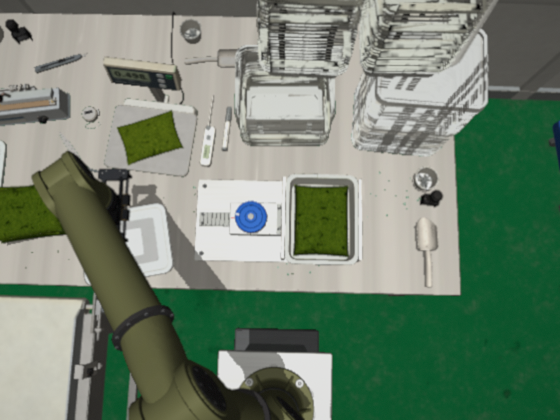

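Run:
```python
from h import *
c=viewer.read_camera('top'); im=c['img']
def P(x,y,z): return onz(c,180+(x-1.5)/4,165+(y-1.5)/4,z)[:2]
print(P(200,210,.05)-P(109,210,.05))
hsv=cv2.cvtColor(im,cv2.COLOR_RGB2HSV)
m=cv2.inRange(hsv,(105,120,60),(130,255,255)); m[:, :180]=0; m[:,300:]=0
cn,_=cv2.findContours(m,cv2.RETR_EXTERNAL,cv2.CHAIN_APPROX_NONE); k=max(cn,key=cv2.contourArea)
Q=np.array([onz(c,*q[0],.082)[:2] for q in k],np.float32); print(cv2.fitEllipse(Q))
g=cv2.cvtColor(im,cv2.COLOR_RGB2GRAY)
a=cv2.imread('pics/top0.png',0)
# gap region profile near the tray/end stop
for r in (190,215,240): print(r,g[r,345:368], a[r,345:368])
# bystanders: difference right of the jig
d=cv2.absdiff(g,a); print('right diff max',d[150:295,405:455].max())
```

```text
[ 0.00166689 -0.06499958]
((0.5209280848503113, 0.07734935730695724), (0.08146083354949951, 0.0841623917222023), 90.21531677246094)
190 [ 61  51  82 132 112  97  96  97 109 157 203 213 205 201 224 227 217 199
 195 192 188 186 186] [ 90  89  86 119 187 202 201 205 209 166  96  67  91 160 212 219 204 187
 184 181 177 176 176]
215 [ 58  58 119 182 151 107  97  95  99 139 204 215 202 189 223 229 224 198
 188 187 187 187 187] [100  89  91  97 139 190 202 201 197 157  93  69  76 133 207 222 213 186
 177 177 177 177 175]
240 [ 58  53 107 181 169 116  96  95  97 136 203 214 203 191 222 229 223 194
 186 188 190 189 189] [113  87  89  87 125 191 202 200 208 200 120  66  68 124 206 222 212 182
 176 178 179 177 177]
right diff max 14
```

```bash
python3 -c "
from h import *
print(job.sign_off(), env.get_obs()['time_s'])"
```

```text
the job is handed in; nothing more can be done
the job is handed in; nothing more can be done
```

The job is handed in: the lock wheel is loosened about two turns and the tray stands home against the end stop. No verdict was reported.

**What I did**
- I turned the wheel in three fingertip strokes round its rim, at roughly 1 to 8 N of pressing force. The white mark moved about 138°, 300° and 273°, which adds up to about 711°, or 12.4 rad.
- I then pushed the carriage by its free end until it stopped solidly, with the push force rising from 13 to 21 N and almost no further travel.
- I backed off, and the tool read no contact force.

**Last checks**
- **Wheel:** the white mark stands about 10° short of the red mark at two turns.
- **Carriage:** the final picture puts the wheel's axis 65.8 mm further on, against 66 mm expected, so the carriage is at about jig y = 76 mm.
- **Tray:** it looked flat and square, and the pictures show no gap between its rim and the end stop.
- **Other things on the table:** the area right of the jig looks the same as at the start. The lid is partly hidden by the arm in the last picture. The tool passed well above it and felt no contact, but I did not measure its position.

**Disagreements**
- Measured by the arm, the push travel was only 64.3 mm, and by the carriage edge it was 65.0 mm. This is within the calibration error plus the 1 mm play of the dog, and both are past the 62.5 mm needed.
- The press force dropped to about 1 N near the end of the second and third strokes. There was probably some slip there, and I relied on the white mark for the angles, not the arm's motion.

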